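# Open the bayonet pill tin by feel

### The job

Open the pill tin: lifting lightly, turn its cap slowly until you feel the resistance give way at the hidden notch, then lift it straight off without ever forcing it, and set it down gently, right way up, flat in the black tray. Leave the tray where it is and do not disturb the keys, the key cover and the clothes peg.

Things in the scene. Friction and masses are not known exactly. Their poses are not given: they have to be found in the camera images.
- tin: Round stainless steel pill tin, 52 mm in diameter, upright in a black collar (66 mm wide, 8 mm high, two small ears) screwed to the glass shelf, so it neither moves nor turns. Origin: centre of its underside, on the glass, whose top is 120 mm above the work surface; z up along the tin's axis. The closed cap's lower rim lies 32 mm above the origin.
- cap: Loose stainless steel twist cap of the tin, about 180 g: fluted round skirt 52 mm in diameter, 17 mm high to its flat top, on which stands a straight finger bar 44 mm long, 12 mm wide, 20 mm high (37 mm in all). Origin: centre of the skirt's lower rim; x along the bar, y across it, z up. It must rise 15 mm to clear the neck.
- cap_bar (a point): Centre of the finger bar, on the cap's axis, 27 mm above the cap's origin (10 mm above the flat top, 10 mm below the bar's upper edge); axes as the cap's. Cap and tin must not bear on each other with more than 30 N in all, pulling, pushing or twisting; the spring already accounts for about 8 N of that.
- tray: Black ceramic tray, loose, 0.6 kg, open on top, outside 130 mm along its x and 170 mm along its y, 16 mm high; walls and floor 5 mm thick. Origin: centre of its underside, on the glass; z up. The cap set down in it has its origin 5 mm above the tray's origin.
- keys: Pair of flat steel keys on a ring, lying on the glass, about 65 mm long in all; origin at the ring's centre. To be left alone.
- key_cover: Orange hard silicone key cover, 47 mm by 32 mm by 10 mm, lying on the glass; origin at the underside of its round end. To be left alone.
- peg: Wooden clothes peg, 72 mm long, 14 mm high, lying on the glass; origin at the centre of its underside. To be left alone.
- tin_neck (a point): Top of the tin's neck under the cap, on the tin's axis, 38 mm above its origin. The neck's rubber-faced flange has three equal slots 120 degrees apart; they are hidden, and their angle differs every time and is not given by any yaw here. From the start the cap's lugs meet the slots after a turn of 18 to 88 degrees anticlockwise seen from above.
- cap_lugs (a point): Centre of the cap's lower rim. Three inner lugs here lie under the flange, held up to it by a spring plate (4.4 N). Turned under a light lift of 4 to 10 N the cap resists with some 0.03 to 0.15 N m. At the slots (5 degrees either way) torque and lift resistance drop to nearly nothing and the cap lifts freely; turned further, the lugs strike the slots' ends or catch again. Elsewhere they hold.
There are look-alikes about, which are no part of the job. What is shaped like the cap but turquoise is not meant.

How it is judged:
By the outcome, as a careful person would: the job done as asked, in the order asked, and still so for the second after the job is handed in, with the robot touching nothing.
It also fails if it takes over 67 s, if anything falls off the work surface, if the arm or the gripper's body presses on something with over 40 N, if the wrist force passes 120 N, or if a joint passes its speed limit or range.

### The arm

A 6-joint arm with a two-finger parallel gripper is mounted at the origin on the work surface. World frame = base frame: x ahead of the robot, y to its left, z up, the work surface at z = 0. Lengths are in m, angles in degrees, forces in N, time in s.
With the tool pointing down it reaches from about 0.25 to 0.85 m from the base axis. Payload 12.5 kg.
Tool frame: the origin (TCP) lies on the centre line of the jaws, within the pads' length; the fingertips stand 22 mm ahead of it and the grasp point (between the pads) lies 3 mm ahead of it; z points along the fingers, y is the line along which they close (so a half turn about z gives the same grasp; the last joint's range is limited). The gripper opens to 93 mm and grips with 3 to 60 N. Pads are 15 mm wide; open, the fingers measure 128 mm over their backs; the gripper's body (75 mm by 188 mm) begins 65 mm behind the grasp point.
Start: joints at [71.127, 20.094, 94.641, -0, 65.266, -4.847], TCP at [0.133, 0.534, 0.241] pointing down, gripper open.
Joint ranges: [-157.81, 157.81], [-45, 120.19], [0.68, 151.7], [-89.99, 269.99], [4.06, 180], [-164.3, 164.3]. Speed limits (degrees/s): [127.2, 127.2, 159.86, 180, 180, 180].

### API

Orientations are given as [roll, pitch, yaw] about the fixed x, y, z axes, in that order (R = Rz(yaw) Ry(pitch) Rx(roll)).
In Python, from station import state, vision, order gives the robot as it stands.
- The arm moves only by the tool carry_out, never from a script. Its argument "motion" is a list that holds one entry, the list of rows, each a list of 7 numbers: the shift along the tool's x, y, z each as a share of 0.2 m, from -1 to 1, then the turn, a rotation vector about the tool's x, y, z each as a share of 90 degrees, from -1 to 1, then the gripper command: -1 is fully open, 1 is shut, values between are in proportion. A call has exactly 8 rows; each row is the pose to reach, as a shift and turn from the pose commanded when the call began, along the tool's axes at that moment; what a row does not reach only later rows make up. A row lasts 1/12 s, in which the tool goes at most 41.7 mm and 7.16 degrees, less where a joint would pass 70% of its speed; a pose out of reach is approached as far as the arm can. A call with a number of a shift or a turn outside -1 to 1 is refused whole. A call with a gripper value outside its range is refused whole. The fingers move at their own pace and stop on an object; "force" is the grip in N (left out, the last holds). Time passes only in rows, so rows that repeat a pose let the fingers close, or fill a call up. It gives the time, the measured TCP pose, the force, the opening and the grip force at its end, in the units of the state.
- state(): the state, without advancing time (a new reading comes with each control period).
- vision.capture(name): name is "side" or "top"; returns the picture (480x640x3 uint8, red, green, blue); there is no depth.
- vision.camera_params(name): a dict with "intrinsics" (3x3 intrinsics, pixels), "extrinsics" (4x4, takes a point from camera to world coordinates). Camera axes: x right, y down, z forward; pixel columns grow to the right and rows downward; lengths in m; the calibration is good to about 2 mm. A picture is of the moment at which its call begins. camera_params takes no time and is no camera call.
- order.close_job(): hands the job in; it is judged then, once.
The state is a dict: "t": time; "joints": joint angles; "qvel": joint speeds; "effort": joint torques, N m; "position": TCP position; "tool_rot": TCP orientation; "contact_force": force on the tool from outside, world axes, zero at the start; "ft_torque": the same for the moment, N m; "gripper_width": finger opening in m; "finger_force": force on a finger pad.
Only numpy, scipy, OpenCV 4.12 (cv2) and the standard library are available. Lean on these libraries where they do the work, as an engineer would, in place of code of your own. Each camera call takes 0.05 s, during which the arm holds its last target. There are 200 camera calls.

## Working session

There is one attempt and no reset: what is moved stays moved. The work goes in short steps, Python scripts to look and compute and a tool call to move; the robot and the scene stay as the last step left them, time stands still between calls to the robot, and variables do not carry over. Pictures are saved under pics/ and viewed, at most 10 in all, crops included, and the job is handed in when it is done.

Besides the shell and the picture viewer there is one more tool, called as a command line: name --argument value ..., lists and objects as JSON in quotes. carry_out: Moves the arm, as the interface text tells. Shift numbers are shares of 0.2 m and turn numbers shares of 90 degrees, none past 1 either way. Its arguments: {"type":"object","properties":{"motion":{"type":"array","items":{"type":"array","items":{"type":"array","items":{"type":"number","minimum":-1,"maximum":1}}}},"force":{"type":"number"}},"required":["motion"]}

```bash
mkdir -p pics
python3 - <<'E'
from station import state, vision, order
import cv2,numpy as np
np.set_printoptions(precision=4,suppress=True)
for n in("top","side"):
    im=vision.capture(n); cv2.imwrite(f"pics/{n}0.png",im[:,:,::-1]); p=vision.camera_params(n); print(n,p["intrinsics"],p["extrinsics"])
print(state())
E
```

```text
top [[552.1553   0.     324.9002]
 [  0.     552.1553 236.0345]
 [  0.       0.       1.    ]] [[-0.003  -0.9874  0.158   0.3745]
 [-0.9999  0.0052  0.0137 -0.0079]
 [-0.0143 -0.158  -0.9873  1.038 ]
 [ 0.      0.      0.      1.    ]]
side [[613.7023   0.     328.0996]
 [  0.     613.7023 238.7494]
 [  0.       0.       1.    ]] [[-0.9985 -0.0195  0.0505  0.4699]
 [-0.0507  0.6653 -0.7448  0.762 ]
 [-0.0191 -0.7463 -0.6653  0.8288]
 [ 0.      0.      0.      1.    ]]
{'t': 0.1, 'joints': array([71.1266, 20.122 , 94.6707, -0.0025, 65.2646, -4.8466]), 'qvel': array([-0.0679, -0.1262, -0.0045,  0.0172, -0.0708, -0.0707]), 'effort': array([  0.0005, -49.8029, -28.5704,   0.0699,   0.0239,  -0.0001]), 'position': array([0.1332, 0.5334, 0.2402]), 'tool_rot': array([-179.9427,   -0.0025,  165.9743]), 'contact_force': array([ 0.0612,  0.2072, -0.5004]), 'ft_torque': array([ 0.0042,  0.0129, -0.0051]), 'finger_force': 0.0, 'gripper_width': 0.09320344989848817}
```

View pics/top0.png

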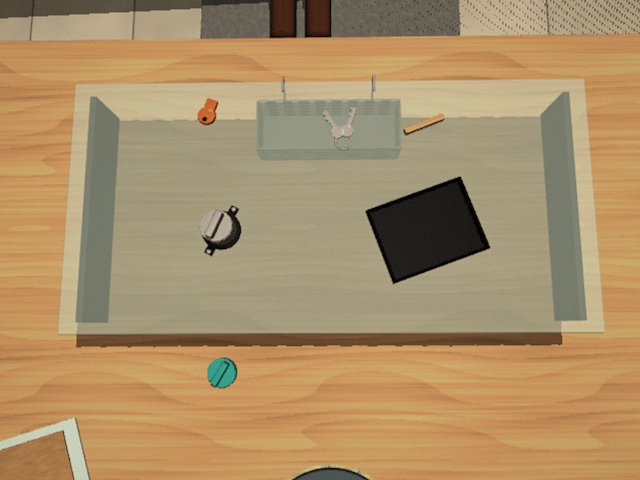

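View pics/side0.png

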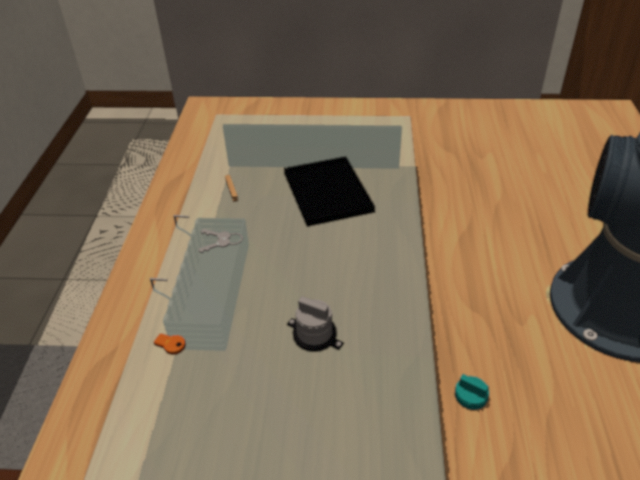

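The top view shows the steel cap at about (215,226) with its bar running lower-left to upper-right, the tray around (428,230), and the turquoise decoy at (222,373). The side view shows the cap at (313,318) and the tray at (329,190). Glass side walls stand at both ends of the shelf, and a glass bridge covers the keys.

```bash
cat > h.py <<'E'
import cv2,numpy as np
from station import state, vision, order
np.set_printoptions(precision=4,suppress=True)
def ray(n,uv):
    p=vision.camera_params(n);K,T=np.array(p["intrinsics"]),np.array(p["extrinsics"])
    d=T[:3,:3]@np.linalg.solve(K,[uv[0],uv[1],1.]); return T[:3,3],d
def onz(n,uv,z):
    o,d=ray(n,uv); return o+d*(z-o[2])/d[2]
def tri(a,b):
    A=np.zeros((3,3));c=np.zeros(3)
    for n,uv in(("top",a),("side",b)):
        o,d=ray(n,uv);d=d/np.linalg.norm(d);P=np.eye(3)-np.outer(d,d);A+=P;c+=P@o
    return np.linalg.solve(A,c)
E
python3 - <<'E'
from h import *
a=cv2.imread("pics/top0.png");b=cv2.imread("pics/side0.png")
f=lambda i,u,v:cv2.resize(i[v:v+60,u:u+60],None,fx=6.6,fy=6.6,interpolation=cv2.INTER_CUBIC)
cv2.imwrite("pics/crop.png",np.hstack([f(a,190,200),f(b,285,290)]))
# tray
for n,i in(("top",a),("side",b)):
    m=(i.max(2)<28).astype(np.uint8);cs=cv2.findContours(m,0,2)[0];w=None
    cs=[c for c in cs if cv2.contourArea(c)>2000]
    for c in cs:
        q=cv2.boxPoints(cv2.minAreaRect(c)) if n=="top" else cv2.approxPolyDP(cv2.convexHull(c),8,True)[:,0]
        for z in(.136,.12):
            P=np.array([onz(n,p,z) for p in q])
            if len(P)==4: print(n,q.tolist(),z,P[:,:2].tolist(),P.mean(0),[np.linalg.norm(P[k]-P[k-1]).round(4) for k in range(4)])
# walls left: top edge back corner guess
print("wall L",tri((92,97),(0,0))if 0 else [onz("top",(92,97),z) for z in(.12,.2)],[onz("top",(119,120),.12)])
print("wall R far top",tri((567,93),(224,125)),tri((567,93),(401,125)), tri((584,320),(401,125)))
print("bridge",tri((257,100),(168,337)),tri((400,158),(247,221)),tri((257,158),(232,347)))
E
```

```text
top [[365.4548034667969, 210.52261352539062], [462.2062072753906, 174.81674194335938], [488.9991760253906, 247.41696166992188], [392.2477722167969, 283.1228332519531]] 0.136 [[0.5615336838129175, -0.06305255194389231], [0.6217009670215392, -0.22615268543743688], [0.4985251802117527, -0.2648139989591209], [0.44059230364094987, -0.1049089670935101]] [ 0.5306 -0.1647  0.136 ] [np.float64(0.128), np.float64(0.1738), np.float64(0.1291), np.float64(0.1701)]
top [[365.4548034667969, 210.52261352539062], [462.2062072753906, 174.81674194335938], [488.9991760253906, 247.41696166992188], [392.2477722167969, 283.1228332519531]] 0.12 [[0.5648511778845586, -0.06403079380462509], [0.6260857488910363, -0.2300241073292965], [0.500724987004387, -0.26937122127224444], [0.44176445804575204, -0.10662968624038331]] [ 0.5334 -0.1675  0.12  ] [np.float64(0.1302), np.float64(0.1769), np.float64(0.1314), np.float64(0.1731)]
side [[345, 158], [373, 210], [307, 224], [285, 170]] 0.136 [[0.5011287611059368, -0.25559491512157695], [0.44618868535752204, -0.09305603308712507], [0.5612903111474553, -0.051167283744419145], [0.6165168747296628, -0.21184080040397402]] [ 0.5313 -0.1529  0.136 ] [np.float64(0.1234), np.float64(0.1716), np.float64(0.1225), np.float64(0.1699)]
side [[345, 158], [373, 210], [307, 224], [285, 170]] 0.12 [[0.5018507352732885, -0.27909659526611585], [0.44564175267574935, -0.11280368308421784], [0.5634017883662988, -0.06994746290682252], [0.619903875577268, -0.2343319268664107]] [ 0.5327 -0.174   0.12  ] [np.float64(0.1263), np.float64(0.1755), np.float64(0.1253), np.float64(0.1738)]
wall L [array([0.7722, 0.4154, 0.12  ]), array([0.7376, 0.3785, 0.2   ])] [array([0.7292, 0.365 , 0.12  ])]
wall R far top [ 0.7784 -0.4249  0.1055] [ 0.5221 -0.2297  0.3396] [ 0.3815 -0.4216  0.1121]
bridge [0.7863 0.1335 0.0479] [ 0.6792 -0.1314  0.0702] [0.6812 0.1348 0.0271]
```

View pics/crop.png

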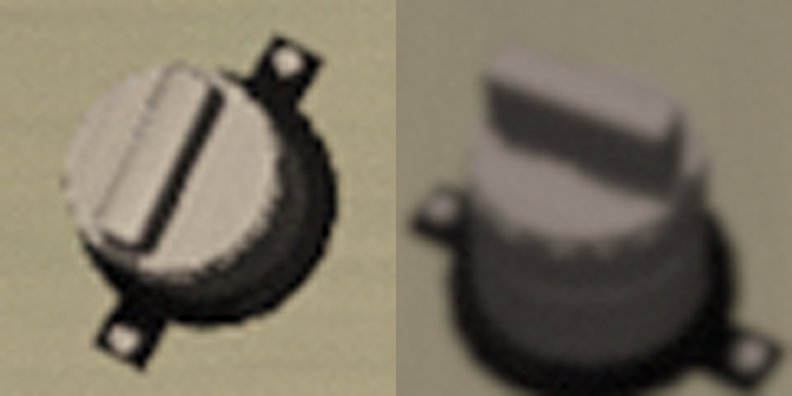

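The crop shows the bar's top face clearly in both views, with no obstacle around it. The two ear screws give a second check on the tin's axis.

Run:
```python
from h import *
T=lambda x,y:(190+x/6.6-.4,200+y/6.6-.4); S=lambda x,y:(285+x/6.6-.4,290+y/6.6-.4)
print("bar",onz("top",T(156,154),.189),onz("side",S(190,89),.189),tri(T(156,154),S(190,89)))
print("ears",onz("top",T(205,201),.128),onz("side",S(199,280),.128),tri(T(205,201),S(199,280)))
def yaw(n,p,q,z):
    d=onz(n,q,z)-onz(n,p,z);print(n,"yaw",np.degrees(np.arctan2(d[1],d[0])),np.linalg.norm(d))
yaw("top",T(98,220),T(168,65),.189);yaw("top",T(145,245),T(218,90),.189)
yaw("side",S(94,75),S(264,140),.189);yaw("side",S(119,45),S(284,95),.189)
print(state()["tool_rot"])
```

```text
bar [0.5321 0.1789 0.189 ] [0.5322 0.1818 0.189 ] [0.5325 0.1795 0.1864]
ears [0.5312 0.1795 0.128 ] [0.5323 0.1834 0.128 ] [0.5323 0.1803 0.1241]
top yaw -22.602437912127975 0.04049575205464833
top yaw -23.65435563366667 0.04071348453455304
side yaw 155.27810148427372 0.04105352159127171
side yaw 159.92803943965095 0.03854840537234036
[-179.9427   -0.0025  165.9743]
```

Tin axis is about (0.532, 0.180) and the bar's yaw about 156.5°, and both views and the ears agree to 2–4 mm. Setting out above it.

carry_out --motion '[[[-0.05,-0.03,0,0,0,0,-1],[-0.16,-0.08,0,0,0,0,-1],[-0.3,-0.16,0,0,0,0,-1],[-0.44,-0.23,0,0,0,0,-1],[-0.58,-0.3,0,0,0,0,-1],[-0.7,-0.36,0,0,0,0,-1],[-0.77,-0.4,0,0,0,0,-1],[-0.79,-0.41,0,0,0,0,-1]]]'

```text
t: 0.77
position: [0.2684, 0.4137, 0.2406]
tool_rot: [-180.0, 0.0, 165.8]
contact_force: [1.1, 0.2, 0.3]
gripper_width: 0.0928
finger_force: 0.0
```

carry_out --motion '[[[-0.05,-0.03,0,0,0,0,-1],[-0.16,-0.08,0,0,0,0,-1],[-0.3,-0.16,0,0,0,0,-1],[-0.44,-0.23,0,0,0,0,-1],[-0.58,-0.3,0,0,0,0,-1],[-0.7,-0.36,0,0,0,0,-1],[-0.77,-0.4,0,0,0,0,-1],[-0.79,-0.41,0,0,0,0,-1]]]'

```text
t: 1.43
position: [0.4014, 0.2965, 0.2405]
tool_rot: [-180.0, 0.0, 165.9]
contact_force: [-0.8, -0.8, -0.2]
gripper_width: 0.0928
finger_force: 0.0
```

carry_out --motion '[[[-0.05,-0.03,0,0,0,0,-1],[-0.16,-0.08,0,0,0,0.02,-1],[-0.3,-0.16,0,0,0,0.04,-1],[-0.44,-0.23,0,0,0,0.06,-1],[-0.58,-0.3,0,0,0,0.08,-1],[-0.7,-0.36,0,0,0,0.1,-1],[-0.77,-0.4,0,0,0,0.105,-1],[-0.78,-0.41,0,0,0,0.105,-1]]]'

```text
t: 2.1
position: [0.5327, 0.1795, 0.2403]
tool_rot: [-180.0, 0.0, 156.5]
contact_force: [-0.2, -0.1, -0.5]
gripper_width: 0.093
finger_force: 0.0
```

carry_out --motion '[[[0,0,0,0,0,0,-1],[0,0,0,0,0,0,-1],[0,0,0,0,0,0,-1],[0,0,0,0,0,0,-1],[0,0,0,0,0,0,-1],[0,0,0,0,0,0,-1],[0,0,0,0,0,0,-1],[0,0,0,0,0,0,-1]]]'

```text
t: 2.77
position: [0.5315, 0.1806, 0.2407]
tool_rot: [180.0, 0.0, 156.5]
contact_force: [-0.2, -0.0, -0.3]
gripper_width: 0.0931
finger_force: 0.0
```

Run:
```python
from h import *
print(state())
a=vision.capture("top")[:,:,::-1];b=vision.capture("side")[:,:,::-1]
f=lambda i,u,v:cv2.resize(i[v:v+100,u:u+100],None,fx=4,fy=4,interpolation=cv2.INTER_CUBIC)
cv2.imwrite("pics/crop2.png",np.hstack([f(a,165,170),f(b,265,240)]))
```

```text
{'t': 2.7667, 'joints': array([ 14.0199,  21.2706,  92.9301,   0.0005,  65.7977, -52.5166]), 'qvel': array([-0.321 ,  0.0668, -0.0241, -0.0023, -0.0578, -0.1253]), 'effort': array([  0.1105, -51.0682, -28.6384,   0.0357,   0.0728,   0.0006]), 'position': array([0.5315, 0.1806, 0.2407]), 'tool_rot': array([179.9987,   0.001 , 156.5363]), 'contact_force': array([-0.2439, -0.0192, -0.2797]), 'ft_torque': array([0.0254, 0.0136, 0.0159]), 'finger_force': 0.0, 'gripper_width': 0.09311618026917387}
```

View pics/crop2.png

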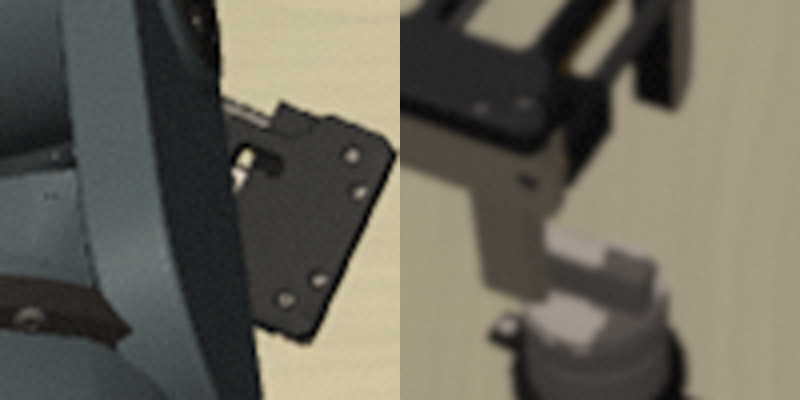

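The side crop shows the fingers straddling the bar squarely. Lowering.

carry_out --motion '[[[0,0,0.02,0,0,0,-1],[0,0,0.06,0,0,0,-1],[0,0,0.1,0,0,0,-1],[0,0,0.14,0,0,0,-1],[0,0,0.18,0,0,0,-1],[0,0,0.21,0,0,0,-1],[0,0,0.23,0,0,0,-1],[0,0,0.235,0,0,0,-1]]]'

```text
t: 3.53
position: [0.5313, 0.1805, 0.1927]
tool_rot: [-180.0, -0.1, 156.5]
contact_force: [0.0, 0.4, 0.6]
gripper_width: 0.093
finger_force: 0.0
```

carry_out --motion '[[[0,0,0,0,0,0,0.4],[0,0,0,0,0,0,0.5],[0,0,0,0,0,0,0.6],[0,0,0,0,0,0,0.65],[0,0,0,0,0,0,0.65],[0,0,0,0,0,0,0.65],[0,0,0,0,0,0,0.65],[0,0,0,0,0,0,0.65]]]' --force 4

```text
t: 4.2
position: [0.5316, 0.1805, 0.1937]
tool_rot: [180.0, 0.0, 156.5]
contact_force: [0.2, 0.3, 1.2]
gripper_width: 0.0443
finger_force: 0.0
```

carry_out --motion '[[[0,0,0,0,0,0,0.68],[0,0,0,0,0,0,0.7],[0,0,0,0,0,0,0.72],[0,0,0,0,0,0,0.74],[0,0,0,0,0,0,0.76],[0,0,0,0,0,0,0.78],[0,0,0,0,0,0,0.8],[0,0,0,0,0,0,0.82]]]' --force 4

```text
t: 4.87
position: [0.5317, 0.1809, 0.1936]
tool_rot: [180.0, 0.0, 156.5]
contact_force: [2.3, 4.3, -1.7]
gripper_width: 0.0126
finger_force: 4.0
```

carry_out --motion '[[[0,0.002,0,0,0,0,0.82],[0,0.002,0,0,0,0,0.84],[0,0.002,0,0,0,0,0.86],[0,0.002,0,0,0,0,0.88],[0,0.002,0,0,0,0,0.9],[0,0.002,0,0,0,0,0.9],[0,0.002,0,0,0,0,0.9],[0,0.002,0,0,0,0,0.9]]]' --force 5

```text
t: 5.53
position: [0.5318, 0.181, 0.1936]
tool_rot: [180.0, 0.0, 156.5]
contact_force: [1.9, 5.2, -1.8]
gripper_width: 0.0121
finger_force: 5.0
```

```bash
python3 -c "
from h import *
print(state())"
```

```text
{'t': 5.5333, 'joints': array([ 14.0425,  24.3051,  95.6079,   0.0057,  60.0805, -52.4843]), 'qvel': array([-0.0222,  0.0027, -0.0173,  0.0186,  0.0673,  0.0203]), 'effort': array([ -2.081 , -52.7216, -25.9307,  -0.9171,   0.8054,  -0.0169]), 'position': array([0.5318, 0.181 , 0.1936]), 'tool_rot': array([179.9921,   0.0022, 156.5239]), 'contact_force': array([ 1.9195,  5.2258, -1.7959]), 'ft_torque': array([ 0.802 , -0.2985,  0.0228]), 'finger_force': 4.99202024191618, 'gripper_width': 0.012130416887759182}
```

carry_out --motion '[[[0,0.001,0,0,0,0,0.95],[0,0.002,0,0,0,0,0.95],[0,0.003,0,0,0,0,0.95],[0,0.004,0,0,0,0,0.95],[0,0.004,0,0,0,0,0.95],[0,0.004,0,0,0,0,0.95],[0,0.004,0,0,0,0,0.95],[0,0.004,0,0,0,0,0.95]]]' --force 5

```text
t: 6.2
position: [0.5319, 0.1813, 0.1936]
tool_rot: [-180.0, -0.0, 156.5]
contact_force: [-1.1, -2.9, 1.4]
gripper_width: 0.0124
finger_force: 5.0
```

carry_out --motion '[[[0,-0.0015,0,0,0,0,1],[0,-0.0015,0,0,0,0,1],[0,-0.0015,0,0,0,0,1],[0,-0.0015,0,0,0,0,1],[0,-0.0015,0,0,0,0,1],[0,-0.0015,0,0,0,0,1],[0,-0.0015,0,0,0,0,1],[0,-0.0015,0,0,0,0,1]]]' --force 12

```text
t: 6.87
position: [0.5319, 0.1813, 0.1936]
tool_rot: [-180.0, -0.0, 156.5]
contact_force: [-0.7, -2.9, 0.8]
gripper_width: 0.012
finger_force: 12.0
```

carry_out --motion '[[[0,0,0,0,0,0,1],[0,0,0,0,0,0,1],[0,0,0,0,0,0,1],[0,0,0,0,0,0,1],[0,0,0,0,0,0,1],[0,0,0,0,0,0,1],[0,0,0,0,0,0,1],[0,0,0,0,0,0,1]]]' --force 25

```text
t: 7.53
position: [0.5319, 0.1814, 0.1936]
tool_rot: [-180.0, -0.0, 156.5]
contact_force: [-0.6, -2.2, 1.2]
gripper_width: 0.0119
finger_force: 25.0
```

```bash
python3 -c "
from h import *
print(state())"
```

```text
{'t': 7.5333, 'joints': array([ 14.0815,  24.3374,  95.5606,  -0.0019,  60.1046, -52.4433]), 'qvel': array([ 0.0115, -0.0046, -0.0214,  0.0899,  0.063 ,  0.149 ]), 'effort': array([  1.3475, -51.42  , -27.2445,   0.6633,  -0.4718,  -0.0044]), 'position': array([0.5319, 0.1814, 0.1936]), 'tool_rot': array([-179.997 ,   -0.0011,  156.5258]), 'contact_force': array([-0.5998, -2.1691,  1.1848]), 'ft_torque': array([-0.5343,  0.2023,  0.0043]), 'finger_force': 24.999336898326874, 'gripper_width': 0.011919202880566996}
```

carry_out --motion '[[[0,0,-0.0005,0,0,0,1],[0,0,-0.001,0,0,0,1],[0,0,-0.0015,0,0,0,1],[0,0,-0.0015,0,0,0,1],[0,0,-0.0015,0,0,0,1],[0,0,-0.0015,0,0,0,1],[0,0,-0.0015,0,0,0,1],[0,0,-0.0015,0,0,0,1]]]'

```text
t: 8.2
position: [0.5318, 0.1813, 0.1937]
tool_rot: [-180.0, -0.0, 156.5]
contact_force: [0.2, -3.2, -4.7]
gripper_width: 0.0117
finger_force: 25.0
```

carry_out --motion '[[[0,-0.001,-0.0005,0,0,0,1],[0,-0.001,-0.0005,0,0,0,1],[0,-0.001,-0.0005,0,0,-0.005,1],[0,-0.001,-0.0005,0,0,-0.015,1],[0,-0.001,-0.0005,0,0,-0.025,1],[0,-0.001,-0.0005,0,0,-0.035,1],[0,-0.001,-0.0005,0,0,-0.045,1],[0,-0.001,-0.0005,0,0,-0.055,1]]]'

```text
t: 8.87
position: [0.5317, 0.1812, 0.1938]
tool_rot: [-180.0, -0.0, 161.6]
contact_force: [1.8, -0.9, -10.8]
gripper_width: 0.0116
finger_force: 25.1
```

```bash
python3 -c "
from h import *
s=state();print(s['contact_force'],s['ft_torque'],s['tool_rot'],s['position'],s['effort'][5])"
```

```text
[  1.7697  -0.8755 -10.7564] [ 0.0361 -0.3369 -0.2082] [-179.9935   -0.0278  161.5646] [0.5317 0.1812 0.1938] 0.07336383685469627
```

carry_out --motion '[[[0,0,0.0008,0,0,-0.005,1],[0,0,0.0008,0,0,-0.01,1],[0,0,0.0008,0,0,-0.018,1],[0,0,0.0008,0,0,-0.026,1],[0,0,0.0008,0,0,-0.034,1],[0,0,0.0008,0,0,-0.042,1],[0,0,0.0008,0,0,-0.05,1],[0,0,0.0008,0,0,-0.055,1]]]'

```text
t: 9.53
position: [0.5317, 0.1811, 0.1938]
tool_rot: [-180.0, -0.0, 166.5]
contact_force: [0.6, -0.3, -9.7]
gripper_width: 0.0116
finger_force: 25.0
```

```bash
cat > q.py <<'E'
from h import *
s=state();y=np.radians(s['tool_rot'][2]);f=s['contact_force']
print("yaw",s['tool_rot'][2],"f tool x,y",f[0]*np.cos(y)+f[1]*np.sin(y),f[0]*np.sin(y)-f[1]*np.cos(y),"fz",f[2],"tq",s['ft_torque'],"e6",s['effort'][5],s['position'],s['joints'][5])
E
python3 q.py
```

```text
yaw 166.49359725002824 f tool x,y -0.652113414519145 -0.17245607918171466 fz -9.734849395205078 tq [-0.0803  0.0197 -0.2254] e6 -0.15355824027210474 [0.5317 0.1811 0.1938] -62.429706793589425
```

carry_out --motion '[[[0,0,0.0006,0,0,-0.005,1],[0,0,0.0006,0,0,-0.01,1],[0,0,0.0006,0,0,-0.018,1],[0,0,0.0006,0,0,-0.026,1],[0,0,0.0006,0,0,-0.034,1],[0,0,0.0006,0,0,-0.042,1],[0,0,0.0006,0,0,-0.05,1],[0,0,0.0006,0,0,-0.055,1]]]'

```text
t: 10.2
position: [0.5318, 0.1811, 0.1938]
tool_rot: [-180.0, -0.0, 171.4]
contact_force: [-1.5, -1.0, -8.3]
gripper_width: 0.0119
finger_force: 25.0
```

```bash
python3 q.py
```

```text
yaw 171.44498562925617 f tool x,y 1.2994320038517053 -1.2551920984838207 fz -8.283854717984187 tq [-0.1705  0.3039 -0.1889] e6 -0.11412541614845395 [0.5318 0.1811 0.1938] -67.38043046618135
```

carry_out --motion '[[[0,0,0.0003,0,0,-0.005,1],[0,0,0.0003,0,0,-0.01,1],[0,0,0.0003,0,0,-0.018,1],[0,0,0.0003,0,0,-0.026,1],[0,0,0.0003,0,0,-0.034,1],[0,0,0.0003,0,0,-0.04,1],[0,0,0.0003,0,0,-0.045,1],[0,0,0.0003,0,0,-0.05,1]]]'

```text
t: 10.87
position: [0.5319, 0.1812, 0.1937]
tool_rot: [-180.0, 0.0, 175.9]
contact_force: [-1.6, -1.0, -6.2]
gripper_width: 0.0119
finger_force: 25.0
```

```bash
python3 q.py
```

```text
yaw 175.9173784937374 f tool x,y 1.5112372443568782 -1.0860524064890569 fz -6.164385833442636 tq [-0.2331  0.286  -0.189 ] e6 -0.021000083070248365 [0.5319 0.1812 0.1937] -71.85323015818163
```

carry_out --motion '[[[0,0,0,0,0,-0.005,1],[0,0,0,0,0,-0.01,1],[0,0,0,0,0,-0.018,1],[0,0,0,0,0,-0.026,1],[0,0,0,0,0,-0.034,1],[0,0,0,0,0,-0.04,1],[0,0,0,0,0,-0.045,1],[0,0,0,0,0,-0.05,1]]]'

```text
t: 11.53
position: [0.5319, 0.1812, 0.1937]
tool_rot: [180.0, 0.0, -179.6]
contact_force: [-0.7, -0.2, -6.9]
gripper_width: 0.0118
finger_force: 25.0
```

```bash
python3 q.py
```

```text
yaw -179.5828474981253 f tool x,y 0.7213518087745437 -0.2408126317492535 fz -6.914989809545923 tq [-0.2417  0.1157 -0.213 ] e6 -0.018498048302717507 [0.5319 0.1812 0.1937] -76.3525580189459
```

carry_out --motion '[[[0,0,0,0,0,-0.005,1],[0,0,0,0,0,-0.01,1],[0,0,0,0,0,-0.018,1],[0,0,0,0,0,-0.026,1],[0,0,0,0,0,-0.034,1],[0,0,0,0,0,-0.04,1],[0,0,0,0,0,-0.045,1],[0,0,0,0,0,-0.05,1]]]'

```text
t: 12.2
position: [0.5319, 0.1812, 0.1937]
tool_rot: [180.0, 0.0, -175.1]
contact_force: [-0.0, -1.0, -5.6]
gripper_width: 0.012
finger_force: 25.0
```

```bash
python3 q.py
```

```text
yaw -175.0823736014808 f tool x,y 0.09342899945754138 -1.042210697354796 fz -5.641299621469742 tq [-0.1433 -0.0142 -0.0949] e6 -0.013219822430983186 [0.5319 0.1812 0.1937] -80.85365726904585
```

carry_out --motion '[[[0,0,-0.0003,0,0,-0.005,1],[0,0,-0.0003,0,0,-0.01,1],[0,0,-0.0003,0,0,-0.015,1],[0,0,-0.0003,0,0,-0.02,1],[0,0,-0.0003,0,0,-0.025,1],[0,0,-0.0003,0,0,-0.03,1],[0,0,-0.0003,0,0,-0.035,1],[0,0,-0.0003,0,0,-0.04,1]]]'

```text
t: 12.87
position: [0.5319, 0.1812, 0.1937]
tool_rot: [180.0, 0.0, -171.5]
contact_force: [0.4, -0.2, -5.7]
gripper_width: 0.0117
finger_force: 25.0
```

```bash
python3 q.py
```

```text
yaw -171.48005631605224 f tool x,y -0.3900819175729752 -0.25525890482822944 fz -5.662324121886636 tq [-0.057  -0.1235 -0.1998] e6 -0.015055108233354986 [0.5319 0.1812 0.1937] -84.45387599787142
```

carry_out --motion '[[[0,0,-0.0003,0,0,-0.005,1],[0,0,-0.0003,0,0,-0.01,1],[0,0,-0.0003,0,0,-0.018,1],[0,0,-0.0003,0,0,-0.026,1],[0,0,-0.0003,0,0,-0.034,1],[0,0,-0.0003,0,0,-0.04,1],[0,0,-0.0003,0,0,-0.045,1],[0,0,-0.0003,0,0,-0.05,1]]]'

```text
t: 13.53
position: [0.5318, 0.1811, 0.1937]
tool_rot: [-180.0, -0.0, -167.0]
contact_force: [0.2, -0.5, -7.4]
gripper_width: 0.0121
finger_force: 25.0
```

```bash
python3 q.py
```

```text
yaw -166.9845056831429 f tool x,y -0.10876507405238352 -0.5405172091038118 fz -7.385019667138679 tq [-0.1164 -0.0606 -0.1925] e6 -0.04635611898265779 [0.5318 0.1811 0.1937] -88.95241382776115
```

carry_out --motion '[[[0,0,0,0,0,-0.005,1],[0,0,0,0,0,-0.01,1],[0,0,0,0,0,-0.018,1],[0,0,0,0,0,-0.026,1],[0,0,0,0,0,-0.034,1],[0,0,0,0,0,-0.04,1],[0,0,0,0,0,-0.045,1],[0,0,0,0,0,-0.05,1]]]'

```text
t: 14.2
position: [0.5318, 0.1811, 0.1938]
tool_rot: [-180.0, -0.0, -162.5]
contact_force: [-0.8, -0.8, -7.8]
gripper_width: 0.0119
finger_force: 25.0
```

```bash
python3 q.py
```

```text
yaw -162.48203552144685 f tool x,y 1.0241812739337077 -0.4723166632729915 fz -7.755251027830858 tq [-0.1371 -0.0127 -0.1912] e6 -0.05111709935590625 [0.5318 0.1811 0.1938] -93.45385065954352
```

carry_out --motion '[[[0,0,0,0,0,-0.005,1],[0,0,0,0,0,-0.01,1],[0,0,0,0,0,-0.018,1],[0,0,0,0,0,-0.026,1],[0,0,0,0,0,-0.034,1],[0,0,0,0,0,-0.04,1],[0,0,0,0,0,-0.045,1],[0,0,0,0,0,-0.05,1]]]'

```text
t: 14.87
position: [0.5318, 0.1811, 0.1938]
tool_rot: [180.0, -0.0, -158.0]
contact_force: [-0.4, -0.6, -7.5]
gripper_width: 0.012
finger_force: 25.0
```

```bash
python3 q.py
```

```text
yaw -157.98624279136396 f tool x,y 0.611103303012328 -0.3588154078596122 fz -7.4777029414786345 tq [-0.1889  0.1557 -0.2001] e6 -0.04450393142178655 [0.5318 0.1811 0.1938] -97.95216480955285
```

carry_out --motion '[[[0,0,0,0,0,-0.005,1],[0,0,0,0,0,-0.01,1],[0,0,0,0,0,-0.018,1],[0,0,0,0,0,-0.026,1],[0,0,0,0,0,-0.034,1],[0,0,0,0,0,-0.04,1],[0,0,0,0,0,-0.045,1],[0,0,0,0,0,-0.05,1]]]'

```text
t: 15.53
position: [0.5319, 0.1812, 0.1938]
tool_rot: [180.0, -0.0, -153.5]
contact_force: [-1.1, -0.6, -7.9]
gripper_width: 0.0118
finger_force: 25.0
```

```bash
python3 q.py
```

```text
yaw -153.48499974132037 f tool x,y 1.2831464980903828 -0.0653718125801967 fz -7.883499581147896 tq [-0.165   0.1793 -0.1665] e6 -0.03527244203723967 [0.5319 0.1812 0.1938] -102.45322551119493
```

carry_out --motion '[[[0,0,0,0,0,-0.005,1],[0,0,0,0,0,-0.01,1],[0,0,0,0,0,-0.018,1],[0,0,0,0,0,-0.026,1],[0,0,0,0,0,-0.034,1],[0,0,0,0,0,-0.04,1],[0,0,0,0,0,-0.045,1],[0,0,0,0,0,-0.05,1]]]'

```text
t: 16.2
position: [0.5319, 0.1812, 0.1939]
tool_rot: [180.0, 0.0, -149.0]
contact_force: [-1.8, -0.5, -7.8]
gripper_width: 0.012
finger_force: 25.0
```

```bash
python3 q.py
```

```text
yaw -148.98324309591487 f tool x,y 1.8092849974415475 0.555467147225621 fz -7.797702475018011 tq [-0.0487  0.1674 -0.1658] e6 -0.01786540844477713 [0.5319 0.1812 0.1939] -106.95190133318778
```

carry_out --motion '[[[0.0005,0,0,0,0,-0.005,1],[0.0005,0,0,0,0,-0.01,1],[0.0005,0,0,0,0,-0.018,1],[0.0005,0,0,0,0,-0.026,1],[0.0005,0,0,0,0,-0.034,1],[0.0005,0,0,0,0,-0.04,1],[0.0005,0,0,0,0,-0.045,1],[0.0005,0,0,0,0,-0.05,1]]]'

```text
t: 16.87
position: [0.5319, 0.1812, 0.194]
tool_rot: [-180.0, 0.0, -144.5]
contact_force: [-1.3, 1.0, -4.0]
gripper_width: 0.0121
finger_force: 25.0
```

```bash
python3 q.py
```

```text
yaw -144.4791624331059 f tool x,y 0.4585092128818663 1.5645622568712385 fz -4.004541202825422 tq [ 0.1406  0.1903 -0.1566] e6 0.04251207341440022 [0.5319 0.1812 0.194 ] -111.45801151711133
```

Lift resistance has begun to drop. A small further step, then hold and read.

carry_out --motion '[[[0,0,0,0,0,-0.005,1],[0,0,0,0,0,-0.01,1],[0,0,0,0,0,-0.015,1],[0,0,0,0,0,-0.02,1],[0,0,0,0,0,-0.02,1],[0,0,0,0,0,-0.02,1],[0,0,0,0,0,-0.02,1],[0,0,0,0,0,-0.02,1]]]'

```text
t: 17.53
position: [0.5319, 0.1812, 0.194]
tool_rot: [-180.0, 0.0, -142.7]
contact_force: [-0.3, 0.4, -0.4]
gripper_width: 0.012
finger_force: 25.0
```

```bash
python3 q.py
```

```text
yaw -142.7310368843891 f tool x,y -0.022970608241726087 0.5090826873213724 fz -0.3590680772616506 tq [ 0.2389  0.1153 -0.0397] e6 -0.044848989928141236 [0.5319 0.1812 0.194 ] -113.20885282941053
```

The resistance gave way: fz fell to about 0 and torque to 0.04. Testing with a small lift.

carry_out --motion '[[[0,0,0,0,0,-0.005,1],[0,0,0,0,0,-0.01,1],[0,0,-0.001,0,0,-0.012,1],[0,0,-0.002,0,0,-0.012,1],[0,0,-0.003,0,0,-0.012,1],[0,0,-0.003,0,0,-0.012,1],[0,0,-0.003,0,0,-0.012,1],[0,0,-0.003,0,0,-0.012,1]]]'

```text
t: 18.2
position: [0.5318, 0.1811, 0.1944]
tool_rot: [-180.0, 0.0, -141.6]
contact_force: [0.9, 2.2, -2.1]
gripper_width: 0.0116
finger_force: 25.0
```

```bash
python3 q.py
```

```text
yaw -141.6476000218638 f tool x,y -2.122818266036481 1.179653226481745 fz -2.1241568953051955 tq [ 0.3184 -0.1591  0.0091] e6 -0.03055826062336564 [0.5318 0.1811 0.1944] -114.28913111414056
```

carry_out --motion '[[[-0.0005,0.0005,-0.001,0,0,0,1],[-0.0005,0.0005,-0.003,0,0,0,1],[-0.0005,0.0005,-0.005,0,0,0,1],[-0.0005,0.0005,-0.008,0,0,0,1],[-0.0005,0.0005,-0.011,0,0,0,1],[-0.0005,0.0005,-0.014,0,0,0,1],[-0.0005,0.0005,-0.017,0,0,0,1],[-0.0005,0.0005,-0.02,0,0,0,1]]]'

```text
t: 18.87
position: [0.5316, 0.181, 0.1981]
tool_rot: [-180.0, -0.0, -141.6]
contact_force: [2.4, -3.9, -8.5]
gripper_width: 0.0117
finger_force: 25.0
```

```bash
python3 q.py
```

```text
yaw -141.64426180646848 f tool x,y 0.5891620759564418 -4.5420400976817445 fz -8.453793814461635 tq [-0.3781 -0.4617  0.1166] e6 0.09457187494263053 [0.5316 0.181  0.1981] -114.28059372076417
```

carry_out --motion '[[[0,-0.001,0,0,0,-0.003,1],[0,-0.0015,0,0,0,-0.006,1],[0,-0.0015,0,0,0,-0.006,1],[0,-0.0015,0,0,0,-0.006,1],[0,-0.0015,0,0,0,-0.006,1],[0,-0.0015,0,0,0,-0.006,1],[0,-0.0015,0,0,0,-0.006,1],[0,-0.0015,0,0,0,-0.006,1]]]'

```text
t: 19.53
position: [0.5319, 0.181, 0.1984]
tool_rot: [180.0, -0.0, -141.1]
contact_force: [0.2, -1.5, -4.8]
gripper_width: 0.0117
finger_force: 25.0
```

```bash
python3 q.py
```

```text
yaw -141.10582331406607 f tool x,y 0.8484939019679948 -1.2911201909397438 fz -4.8268962676182 tq [-0.3242 -0.0419  0.0933] e6 0.05151513498276472 [0.5319 0.181  0.1984] -114.84654763016947
```

carry_out --motion '[[[0,-0.0005,0,0,0,-0.004,1],[0,-0.0005,0,0,0,-0.008,1],[0,-0.0005,0,0,0,-0.012,1],[0,-0.0005,0,0,0,-0.014,1],[0,-0.0005,0,0,0,-0.014,1],[0,-0.0005,0,0,0,-0.014,1],[0,-0.0005,0,0,0,-0.014,1],[0,-0.0005,0,0,0,-0.014,1]]]'

```text
t: 20.2
position: [0.5321, 0.181, 0.1985]
tool_rot: [-180.0, 0.0, -139.8]
contact_force: [-1.0, -0.8, -3.8]
gripper_width: 0.0117
finger_force: 25.0
```

```bash
python3 q.py
```

```text
yaw -139.84933560173823 f tool x,y 1.2774450774380357 -0.011856426364979189 fz -3.822406296731154 tq [-0.0687  0.1377  0.0506] e6 0.018434468074701726 [0.5321 0.181  0.1985] -116.1144225802631
```

carry_out --motion '[[[0.0005,0,-0.002,0,0,-0.002,1],[0.0005,0,-0.004,0,0,-0.004,1],[0.0005,0,-0.006,0,0,-0.004,1],[0.0005,0,-0.008,0,0,-0.004,1],[0.0005,0,-0.01,0,0,-0.004,1],[0.0005,0,-0.012,0,0,-0.004,1],[0.0005,0,-0.014,0,0,-0.004,1],[0.0005,0,-0.015,0,0,-0.004,1]]]'

```text
t: 20.87
position: [0.532, 0.1809, 0.2015]
tool_rot: [-180.0, 0.0, -139.5]
contact_force: [0.4, -0.3, -2.3]
gripper_width: 0.0117
finger_force: 25.0
```

```bash
python3 q.py
```

```text
yaw -139.48652241173448 f tool x,y -0.1134127521291744 -0.5326892701552361 fz -2.3270575151858446 tq [ 0.1214  0.0383 -0.0102] e6 0.0004131015793973347 [0.532  0.1809 0.2015] -116.48111800096625
```

Free now. Lifting on straight up past the neck.

carry_out --motion '[[[0,0,-0.004,0,0,0,1],[0,0,-0.008,0,0,0,1],[0,0,-0.012,0,0,0,1],[0,0,-0.016,0,0,0,1],[0,0,-0.02,0,0,0,1],[0,0,-0.024,0,0,0,1],[0,0,-0.028,0,0,0,1],[0,0,-0.03,0,0,0,1]]]'

```text
t: 21.53
position: [0.532, 0.1809, 0.2075]
tool_rot: [-180.0, 0.0, -139.5]
contact_force: [0.3, 0.1, -1.1]
gripper_width: 0.0116
finger_force: 25.0
```

carry_out --motion '[[[0,0,-0.005,0,0,0,1],[0,0,-0.012,0,0,0,1],[0,0,-0.02,0,0,0,1],[0,0,-0.03,0,0,0,1],[0,0,-0.04,0,0,0,1],[0,0,-0.05,0,0,0,1],[0,0,-0.057,0,0,0,1],[0,0,-0.06,0,0,0,1]]]'

```text
t: 22.2
position: [0.532, 0.1809, 0.2197]
tool_rot: [-180.0, 0.0, -139.5]
contact_force: [0.5, -0.9, -3.1]
gripper_width: 0.0118
finger_force: 25.0
```

carry_out --motion '[[[0,0,-0.01,0,0,0,1],[0,0,-0.04,0,0,0,1],[0,0,-0.08,0,0,0,1],[0,0,-0.12,0,0,0,1],[0,0,-0.15,0,0,0,1],[0,0,-0.17,0,0,0,1],[0,0,-0.18,0,0,0,1],[0,0,-0.18,0,0,0,1]]]'

```text
t: 22.87
position: [0.5321, 0.1809, 0.2559]
tool_rot: [-180.0, 0.0, -139.5]
contact_force: [-0.4, -1.0, -1.6]
gripper_width: 0.0116
finger_force: 25.0
```

```bash
python3 q.py
python3 - <<'E'
from h import *
b=vision.capture("side")[:,:,::-1]
cv2.imwrite("pics/side3.png",cv2.resize(b[190:370,200:440],None,fx=3,fy=3))
E
```

```text
yaw -139.48558861567457 f tool x,y 0.9504905185700983 -0.4768344685056441 fz -1.642261920377736 tq [0.0299 0.014  0.0237] e6 0.00014787804047955433 [0.5321 0.1809 0.2559] -116.48019124338097
```

View pics/side3.png

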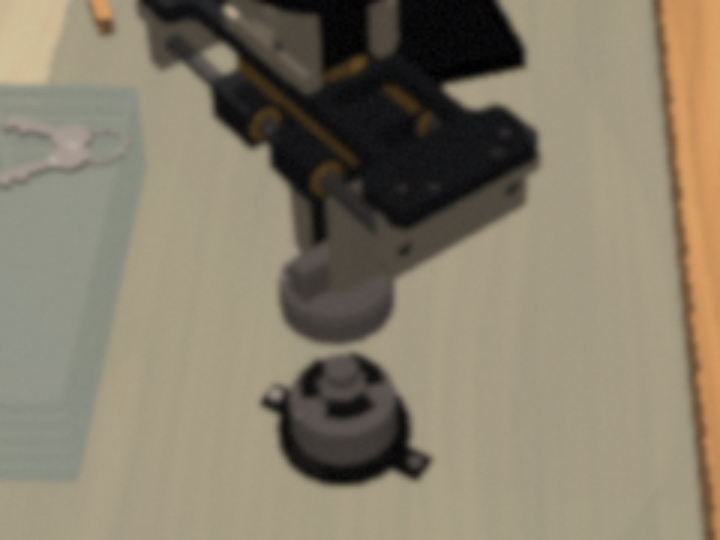

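The side view shows the cap held level above the bare neck at about (340,380) in the crop, with the tin undisturbed. Carrying it to the tray centre, about (0.532, -0.165).

carry_out --motion '[[[0.03,-0.03,0,0,0,0,1],[0.08,-0.09,0,0,0,0,1],[0.16,-0.19,0,0,0,0,1],[0.25,-0.29,0,0,0,0,1],[0.34,-0.4,0,0,0,0,1],[0.43,-0.5,0,0,0,0,1],[0.5,-0.59,0,0,0,0,1],[0.56,-0.655,0,0,0,0,1]]]'

```text
t: 23.58
position: [0.5315, 0.0063, 0.2551]
tool_rot: [180.0, -0.0, -139.5]
contact_force: [-0.8, 0.1, -0.8]
gripper_width: 0.012
finger_force: 25.0
```

carry_out --motion '[[[0.08,-0.09,0,0,0,0.03,1],[0.17,-0.2,0,0,0,0.07,1],[0.26,-0.31,0,0,0,0.11,1],[0.35,-0.41,0,0,0,0.15,1],[0.43,-0.5,0,0,0,0.19,1],[0.5,-0.59,0,0,0,0.22,1],[0.54,-0.64,0,0,0,0.25,1],[0.56,-0.655,0,0,0,0.26,1]]]'

```text
t: 24.25
position: [0.5314, -0.166, 0.255]
tool_rot: [180.0, -0.0, -163.1]
contact_force: [-1.0, 0.9, -2.0]
gripper_width: 0.0118
finger_force: 25.0
```

carry_out --motion '[[[0,0,0.01,0,0,0,1],[0,0,0.04,0,0,0,1],[0,0,0.09,0,0,0,1],[0,0,0.14,0,0,0,1],[0,0,0.19,0,0,0,1],[0,0,0.23,0,0,0,1],[0,0,0.26,0,0,0,1],[0,0,0.27,0,0,0,1]]]'

```text
t: 24.92
position: [0.5315, -0.1635, 0.2]
tool_rot: [179.9, -0.1, -162.9]
contact_force: [-0.0, 1.2, -1.9]
gripper_width: 0.0117
finger_force: 25.0
```

```bash
python3 q.py
python3 - <<'E'
from h import *
b=vision.capture("side")[:,:,::-1]
cv2.imwrite("pics/side4.png",cv2.resize(b[60:260,200:440],None,fx=3,fy=3))
E
```

```text
yaw -162.8655574087213 f tool x,y -0.353101596342515 1.1800185432869366 fz -1.932333085778163 tq [0.046  0.0674 0.0007] e6 -0.0025343474408145994 [ 0.5315 -0.1635  0.2   ] -129.02959147453868
```

View pics/side4.png

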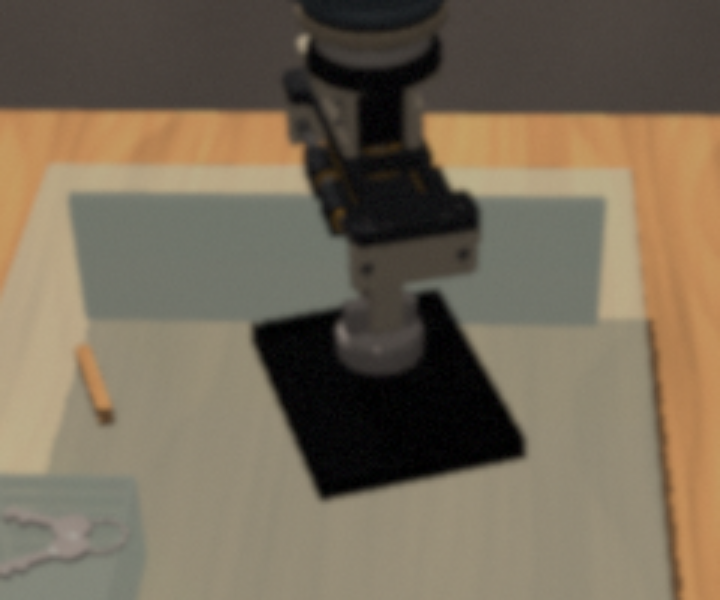

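The cap hangs over the middle of the tray. Lowering almost to the floor, then in small steps until it touches.

carry_out --motion '[[[0,0,0.01,0,0,0,1],[0,0,0.03,0,0,0,1],[0,0,0.06,0,0,0,1],[0,0,0.09,0,0,0,1],[0,0,0.115,0,0,0,1],[0,0,0.135,0,0,0,1],[0,0,0.15,0,0,0,1],[0,0,0.155,0,0,0,1]]]'

```text
t: 25.63
position: [0.5317, -0.1637, 0.1698]
tool_rot: [180.0, -0.0, -162.9]
contact_force: [0.1, 0.5, -1.5]
gripper_width: 0.0116
finger_force: 25.0
```

carry_out --motion '[[[0,0,0.001,0,0,0,1],[0,0,0.002,0,0,0,1],[0,0,0.003,0,0,0,1],[0,0,0.004,0,0,0,1],[0,0,0.005,0,0,0,1],[0,0,0.006,0,0,0,1],[0,0,0.007,0,0,0,1],[0,0,0.007,0,0,0,1]]]'

```text
t: 26.3
position: [0.5318, -0.1638, 0.169]
tool_rot: [180.0, -0.0, -162.9]
contact_force: [0.2, 0.8, -2.3]
gripper_width: 0.0117
finger_force: 25.0
```

```bash
python3 q.py
```

```text
yaw -162.8866508370998 f tool x,y -0.41886608268897896 0.6902184281685626 fz -2.3264091214499785 tq [ 0.0111 -0.0124 -0.024 ] e6 -1.545795555557561e-05 [ 0.5318 -0.1638  0.169 ] -129.02432048843085
```

carry_out --motion '[[[0,0,0.001,0,0,0,1],[0,0,0.002,0,0,0,1],[0,0,0.003,0,0,0,1],[0,0,0.004,0,0,0,1],[0,0,0.005,0,0,0,1],[0,0,0.006,0,0,0,1],[0,0,0.007,0,0,0,1],[0,0,0.008,0,0,0,1]]]'

```text
t: 26.97
position: [0.5319, -0.1638, 0.1674]
tool_rot: [-180.0, -0.0, -162.9]
contact_force: [0.0, -0.4, -2.1]
gripper_width: 0.0117
finger_force: 25.0
```

carry_out --motion '[[[0,0,0.001,0,0,0,1],[0,0,0.002,0,0,0,1],[0,0,0.002,0,0,0,1],[0,0,0.002,0,0,0,1],[0,0,0.002,0,0,0,1],[0,0,0.002,0,0,0,1],[0,0,0.002,0,0,0,1],[0,0,0.002,0,0,0,1]]]'

```text
t: 27.63
position: [0.5319, -0.1638, 0.167]
tool_rot: [-180.0, -0.0, -162.9]
contact_force: [1.2, 0.4, -2.5]
gripper_width: 0.0118
finger_force: 25.0
```

carry_out --motion '[[[0,0,0.001,0,0,0,1],[0,0,0.002,0,0,0,1],[0,0,0.002,0,0,0,1],[0,0,0.002,0,0,0,1],[0,0,0.002,0,0,0,1],[0,0,0.002,0,0,0,1],[0,0,0.002,0,0,0,1],[0,0,0.002,0,0,0,1]]]'

```text
t: 28.3
position: [0.5319, -0.1638, 0.1666]
tool_rot: [-180.0, 0.0, -162.9]
contact_force: [-0.4, -0.2, -1.2]
gripper_width: 0.0121
finger_force: 25.0
```

carry_out --motion '[[[0,0,0.001,0,0,0,1],[0,0,0.002,0,0,0,1],[0,0,0.002,0,0,0,1],[0,0,0.002,0,0,0,1],[0,0,0.002,0,0,0,1],[0,0,0.002,0,0,0,1],[0,0,0.002,0,0,0,1],[0,0,0.002,0,0,0,1]]]'

```text
t: 28.97
position: [0.5319, -0.1638, 0.1666]
tool_rot: [-180.0, 0.0, -162.9]
contact_force: [-3.1, 2.0, 4.8]
gripper_width: 0.012
finger_force: 25.0
```

Contact at 0.1666, as expected. Easing the pressure, softening the grip and opening.

carry_out --motion '[[[0,0,-0.001,0,0,0,1],[0,0,-0.001,0,0,0,1],[0,0,-0.001,0,0,0,1],[0,0,-0.001,0,0,0,1],[0,0,-0.001,0,0,0,1],[0,0,-0.001,0,0,0,1],[0,0,-0.001,0,0,0,1],[0,0,-0.001,0,0,0,1]]]' --force 6

```text
t: 29.63
position: [0.5319, -0.1638, 0.1666]
tool_rot: [-180.0, 0.0, -162.9]
contact_force: [-2.1, 1.2, 4.9]
gripper_width: 0.012
finger_force: 6.0
```

carry_out --motion '[[[0,0,0,0,0,0,0.72],[0,0,0,0,0,0,0.7],[0,0,0,0,0,0,0.65],[0,0,0,0,0,0,0.6],[0,0,0,0,0,0,0.5],[0,0,0,0,0,0,0.4],[0,0,0,0,0,0,0.3],[0,0,0,0,0,0,0.3]]]'

```text
t: 30.3
position: [0.5319, -0.1638, 0.1664]
tool_rot: [-180.0, 0.0, -162.9]
contact_force: [0.1, -0.1, -0.1]
gripper_width: 0.032
finger_force: 0.0
```

carry_out --motion '[[[0,0,-0.01,0,0,0,0.3],[0,0,-0.04,0,0,0,0.3],[0,0,-0.1,0,0,0,0.3],[0,0,-0.18,0,0,0,0.3],[0,0,-0.28,0,0,0,0.3],[0,0,-0.38,0,0,0,0.3],[0,0,-0.46,0,0,0,0.3],[0,0,-0.5,0,0,0,0.3]]]'

```text
t: 30.97
position: [0.5324, -0.164, 0.2691]
tool_rot: [-179.9, 0.1, -162.9]
contact_force: [-0.1, 0.0, 0.1]
gripper_width: 0.0327
finger_force: 0.0
```

```bash
python3 q.py
python3 - <<'E'
from h import *
b=vision.capture("side")[:,:,::-1]
cv2.imwrite("pics/side5.png",cv2.resize(b[100:360,150:450],None,fx=2.3,fy=2.3))
m=(b.max(2)<28).astype(np.uint8)
for c in cv2.findContours(m,0,2)[0]:
    if cv2.contourArea(c)>2000: print(cv2.approxPolyDP(cv2.convexHull(c),8,True)[:,0].tolist())
E
```

```text
yaw -162.88246570422785 f tool x,y 0.06403348273141768 0.05428726409148104 fz 0.1313577585031004 tq [0.0065 0.0048 0.0065] e6 0.001221697857545223 [ 0.5324 -0.164   0.2691] -129.02612438588687
[[345, 158], [373, 210], [307, 224], [286, 169]]
[[605, 0], [639, 2], [639, 249], [621, 246]]
```

View pics/side5.png

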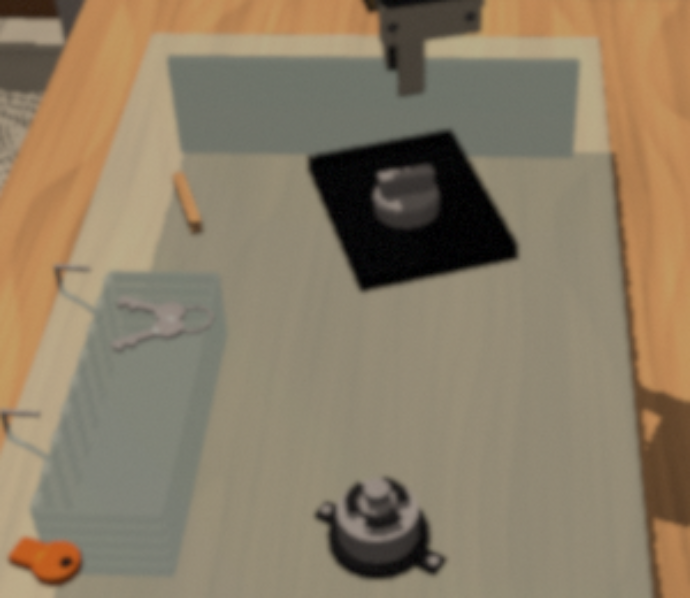

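The cap stands upright at about (405,197) in the crop, flat in the tray. The tray's corners are unchanged, the rest is undisturbed, and the gripper is clear.

```bash
python3 -c "
from station import order
print(order.close_job())"
```

```text
the job is handed in; nothing more can be done
None
```

The cap came off at the hidden notch after about 60° of turning and now stands upright, flat in the black tray; the tray, keys, key cover and peg look undisturbed in the last picture, and I handed the job in at about 31 s.

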